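# Show the right typeholder to the inspection camera

### The job

Look which job lies on the grey cutting mat: a passport cover is stamped with the long-headed typeholder, a gift box with the short-headed one. Take that typeholder out of its rack (lift it over the front lip, draw it forward) and hold its type face up to the inspection camera so that the colleague can check the setting: facing the lens squarely, centred on it, 6 cm in front of the glass, the long side of the head level; the program finishes while the gripper holds it still there, touching nothing else. Leave the other typeholders hanging and do not disturb the jobs or the camera.

Things in the scene. Friction and masses are not known exactly. Their poses are not given: they have to be found in the camera images.
- mat: grey cutting mat with thin grid lines, 160 x 220 mm, 1 mm thin, flat on the table; origin at its centre. Exactly one of the two jobs lies on it (job's centre within 30 mm of the mat's centre); the other waits on the bare table about 0.25 m to the left (+y), between mat and rack.
- passport_cover: job: closed leather passport cover, flat slab 134 (x) x 96 (y) x 8 mm; origin at the centre of its underside. Not to be moved. If it lies on the mat, the long-headed typeholder is wanted.
- gift_box: job: closed gift box, 62 (x) x 150 (y) x 34 mm; origin at the centre of its underside. Not to be moved. If it lies on the mat, the short-headed typeholder is wanted.
- rack: aluminium C-shaped bracket fixed to the table, 58 (x) x 276 (y) x 89 mm, origin at the centre of its underside, x away from the robot. Its top plate (z 80-85 mm) has three 16 mm notches open to the front (-x), at y = -90, 0 and 90 mm; a typeholder hangs in each at rack x = 0, collar on the plate, head below. Back wall at rack x 25-29 mm.
- rack_lip (a point): middle of the rack's front lip, at its top; axes as the rack's. The lip (rack x -22 to -18 mm) stands 4 mm above the plate and stops the collars: lift a typeholder 6 to 20 mm (more presses its head against the plate from below), draw it at least 45 mm along rack -x, then it is free to rise.
- typeholder_long: hand typeholder with a long brass head, 12 (x) x 60 mm (y), clamp screw at its +y end (to y 38 mm). In any of the three notches. Origin: centre of the flat type face at its bottom, 28 mm above the table; z up through the handle, y along the long side of the head, x across it. Brass head z 0-28 mm, steel neck 12 mm thick to 57, collar 28 mm across z 57-62. Square to the rack within 0.12 rad.
- typeholder_short: hand typeholder with a short brass head, 12 (x) x 34 mm (y), clamp screw at its +y end (to y 25 mm). In any of the three notches. Origin: centre of the flat type face at its bottom, 28 mm above the table; z up through the handle, y along the long side of the head, x across it. Brass head z 0-28 mm, steel neck 12 mm thick to 57, collar 28 mm across z 57-62. Square to the rack within 0.12 rad.
- typeholder_round: hand typeholder with a round brass head 32 mm across; never wanted. In any of the three notches. Origin: centre of the flat type face at its bottom, 28 mm above the table; z up through the handle, x across the handle's flat sides. Brass head z 0-28 mm, steel neck 12 mm thick to 57, collar 28 mm across z 57-62. Square to the rack within 0.12 rad.
- long_grip (a point): point in the wooden handle of the long-headed typeholder, on its axis, 104 mm above its type face; axes as the typeholder's. The handle spans z 70-132 mm from the face and is 20 mm in x by 28 mm in y, edges rounded: grip it across the 20 mm. Whole tool 0.13 to 0.23 kg.
- short_grip (a point): point in the wooden handle of the short-headed typeholder, on its axis, 104 mm above its type face; axes as the typeholder's. The handle spans z 70-132 mm from the face and is 20 mm in x by 28 mm in y, edges rounded: grip it across the 20 mm. Whole tool 0.13 to 0.23 kg.
- scope: stand of the inspection camera, fixed to the table: dark round foot 84 mm across and two upright yoke arms up to z 97 mm; origin at the centre of its underside, x to the rear (away from the lens side), y along the tilt axle, which lies at z 88 mm.
- scope_tilt (a joint): tilt of the camera's barrel on a stiff hinge, 0 to 0.25 rad; the barrel leans from the vertical toward the stand's -x (towards the robot) by 0.44 rad plus this value. Not to be changed.
- lens (a point): centre of the front glass at the upper end of the black barrel (37 mm across, 90 mm long), 43 mm from the tilt axle. z: viewing direction, out of the glass, up and towards the robot; y level, along the axle; x across, leaning upward to the rear. The type face belongs at z = 60 mm, x = y = 0; typeholder z along lens z, typeholder y along lens y (either way round).

How it is judged:
On the way:
1. the typeholder for the job on the mat is out of the rack, in the fingers, clear of rack and table (((horizontal distance between passport_cover and mat below 0.06 m and x of typeholder_long in the frame of rack below -0.03 m and contact force between typeholder_long and the fingers above 1 N and contact force between typeholder_long and rack below 0.05 N and height (world z) of typeholder_long above 0.03 m) or (horizontal distance between gift_box and mat below 0.06 m and x of typeholder_short in the frame of rack below -0.03 m and contact force between typeholder_short and the fingers above 1 N and contact force between typeholder_short and rack below 0.05 N and height (world z) of typeholder_short above 0.03 m))), for 0.2 s.
At the end, for the whole second after the job is handed in: The right typeholder is held still by the fingers alone, its face 45-75 mm from the lens glass, within 12 mm of the lens axis in x and y and over 110 mm above the table, its axis and long side within 0.2 rad of the lens z and y axes; the other two hang upright, moved under 20 mm (((horizontal distance between passport_cover and mat below 0.06 m and z of typeholder_long in the frame of lens between 0.045 and 0.075 m and x of typeholder_long in the frame of lens between -0.012 and 0.012 m and y of typeholder_long in the frame of lens between -0.012 and 0.012 m and angle between the z axis of typeholder_long and the z axis of lens, either way round below 0.2 rad and angle between the y axis of typeholder_long and the y axis of lens, either way round below 0.2 rad and height (world z) of typeholder_long above 0.11 m and contact force between typeholder_long and the fingers above 1 N and contact force between typeholder_long and rack below 0.05 N and contact force between typeholder_long and scope below 0.05 N and linear speed of typeholder_long below 0.02 m/s and angular speed of typeholder_long below 0.1 rad/s and distance of each of typeholder_short, typeholder_round from where it was at the start of the episode below 0.02 m and angle between each of typeholder_short, typeholder_round's own z axis and vertical below 0.2 rad) or (horizontal distance between gift_box and mat below 0.06 m and z of typeholder_short in the frame of lens between 0.045 and 0.075 m and x of typeholder_short in the frame of lens between -0.012 and 0.012 m and y of typeholder_short in the frame of lens between -0.012 and 0.012 m and angle between the z axis of typeholder_short and the z axis of lens, either way round below 0.2 rad and angle between the y axis of typeholder_short and the y axis of lens, either way round below 0.2 rad and height (world z) of typeholder_short above 0.11 m and contact force between typeholder_short and the fingers above 1 N and contact force between typeholder_short and rack below 0.05 N and contact force between typeholder_short and scope below 0.05 N and linear speed of typeholder_short below 0.02 m/s and angular speed of typeholder_short below 0.1 rad/s and distance of each of typeholder_long, typeholder_round from where it was at the start of the episode below 0.02 m and angle between each of typeholder_long, typeholder_round's own z axis and vertical below 0.2 rad))); the arm keeps its last pose, push and grip.
It fails at once if a typeholder that is not wanted is taken or knocked (moved more than 20 mm) ((horizontal distance between passport_cover and mat below 0.06 m and distance of typeholder_short from where it was at the start of the episode above 0.02 m) or (horizontal distance between gift_box and mat below 0.06 m and distance of typeholder_long from where it was at the start of the episode above 0.02 m) or distance of typeholder_round from where it was at the start of the episode above 0.02 m).
It fails at once if a job is shifted by more than 15 mm (distance of any of passport_cover, gift_box from where it was at the start of the episode above 0.015 m).
It fails at once if the camera's lens is knocked out of place (more than 6 mm) (distance of lens from where it was at the start of the episode above 0.006 m).
It also fails if it takes over 35 s, if anything falls off the work surface, if the arm or the gripper's body presses on something with over 40 N, if the wrist force passes 120 N, or if a joint passes its speed limit or range.

### The arm

A 7-joint arm with a two-finger parallel gripper is mounted at the origin on a cart in front of the work surface, level with it; the furniture and walls round the work are solid. World frame = base frame: x ahead of the robot, y to its left, z up, the work surface at z = 0. Lengths are in m, angles in rad, forces in N, time in s.
With the tool pointing down it reaches from about 0.4 to 0.875 m from the base axis. Payload 19.3 kg.
Tool frame: the origin (TCP) lies at the very end of the fingers, on their centre line; the grasp point (between the pads) lies 19 mm behind it; z points along the fingers, y is the line along which they close (so a half turn about z gives the same grasp; the last joint's range is limited). The gripper opens to 85 mm and grips with 20 to 120 N. Pads are 22 mm wide; open, the fingers measure 114 mm over their backs; the gripper's body (76 mm by 85 mm) begins 54 mm behind the grasp point. The pads swing forward as they close: fully open they stand 13 mm farther back than shut.
Start: joints at [-1.281, 0.521, -0.036, 1.599, 0.021, 1.021, -0.113], TCP at [0.22, 0.585, 0.231] pointing down, gripper open.
Joint ranges: [-2.91, 2.91], [-0.3, 2.13], [-1.5, 1.42], [0.17, 2.43], [-1.26, 4.41], [0.16, 1.93], [-2.52, 2.52]. Speed limits (rad/s): [1.89, 1.89, 2.39, 2.39, 3.01, 3.01, 3.01].

### API

Orientations are given as [roll, pitch, yaw] about the fixed x, y, z axes, in that order (R = Rz(yaw) Ry(pitch) Rx(roll)).
In Python, from workcell import bot, grab_frame, calibration, job gives the robot as it stands.
- The arm moves only by the tool nudge_tcp, called after "Emit:" as name(argument=value, ...), one argument or row to a line, values as JSON. Schema: {"type":"object","properties":{"rows":{"type":"array","items":{"type":"object","properties":{"jaw":{"type":"number"},"x":{"type":"number"},"y":{"type":"number"},"z":{"type":"number"},"drx":{"type":"number"},"dry":{"type":"number"},"drz":{"type":"number"}},"additionalProperties":false,"required":["jaw"]},"minItems":1,"maxItems":5},"squeeze":{"type":"number"},"only":{"type":"string"},"quiet":{"type":"boolean"},"lines":{"type":"string"}},"required":["rows"],"additionalProperties":false}. rows is a list of rows, 1 to 5 of them, each an object with the fields jaw (the finger opening in m), x, y, z (the shift in fractions of the full range, 1 being 600 mm), drx, dry, drz (a rotation vector in parts of the range, where 1.0 means 180 degrees); a field left out counts as zero (the opening has to be given); each row is the pose to reach, as a shift and turn from the pose commanded when the call began, along the tool's axes at that moment; what a row does not reach only later rows make up. A row lasts 1/8 s, in which the tool goes at most 0.0625 m and 0.188 rad, less where a joint would pass 70% of its speed; a pose out of reach is approached as far as the arm can. The fingers move at their own pace and stop on an object; squeeze is the grip in N (left out, the last holds). Time passes only in rows, so rows that do not move let the fingers close. The tool returns the time, the measured TCP pose, the force, the opening and the grip force at its end. only (a regular expression) keeps the lines of the reply that match it, lines (a string "A,B") keeps lines A to B, and quiet returns only ok. Input that does not fit is refused with a message, and nothing moves.
- bot.observe(): the state, without advancing time (a new reading comes with each control period).
- grab_frame(name): name is "side" or "top" or "wrist"; returns (picture, depth): 480x640x3 uint8, blue, green, red; 480x640 float32, m along the optical axis (not along the pixel's ray), 0 where there is no reading.
- calibration(name): a dict with "vfov" (degrees; the focal length in pixels is half the picture's height over the tangent of half this angle, whatever the lens; pixels are square), "cx", "cy" (the principal point, pixels), "eye" and "attitude" of the camera in the world. Camera axes: x right, y down, z forward; pixel columns grow to the right and rows downward; lengths in m; the calibration is good to about 2 mm. The wrist camera is an equidistant fisheye: a pixel r from the principal point sees the ray r / f radians off the axis. A picture is of the moment at which its call begins: read the wrist's pose just before it. calibration takes no time and is no camera call; for the wrist camera it gives the pose at the moment of the call.
- job.job_done(): hands the job in; it is judged then, once.
The state is a dict: "clock": time; "qpos": joint angles; "qd": joint speeds; "joint_efforts": joint torques, N m; "position": TCP position; "tool_rot": TCP orientation; "force": force on the tool from outside, world axes, zero at the start; "moment": the same for the moment, N m; "grip_width": finger opening in m; "finger_force": force on a finger pad.
Only numpy, scipy, OpenCV 4.12 (cv2) and the standard library are available. Lean on these libraries where they do the work, as an engineer would, in place of code of your own. Each camera call takes 0.05 s, during which the arm holds its last target. There are 200 camera calls.

## Working session

There is one attempt and no reset: what is moved stays moved. The work goes in short steps, Python scripts to look and compute and a tool call to move; the robot and the scene stay as the last step left them, time stands still between calls to the robot, and variables do not carry over. Pictures are saved under pics/ and viewed, at most 10 in all, crops included, and the job is handed in when it is done.

```bash
ls; mkdir -p pics
```

Create h.py:
```python
import numpy as np, cv2
from scipy.spatial.transform import Rotation as R
from workcell import bot, grab_frame, calibration, job
def shot(n,f):
    c=calibration(n); im,d=grab_frame(n); cv2.imwrite(f'pics/{f}.png',im); np.savez(f'pics/{f}.npz',d=d,c=np.array([c],dtype=object)); return im,d,c
def load(f):
    z=np.load(f'pics/{f}.npz',allow_pickle=True); return z['d'],z['c'][0]
```

Run:
```python
from h import *
for n in ['side','top','wrist']:
    im,d,c=shot(n,n+'0'); print(n,c,(d>0).mean())
s=bot.observe(); print(s)
```

```text
pics
side {'vfov': 55.721109150095614, 'cx': 325.9841756492252, 'cy': 237.7473905067045, 'eye': array([ 0.11359677, -0.55998273,  0.61788535]), 'attitude': array([-2.18006535,  0.0198767 , -0.62543596])} 0.9958984375
top {'vfov': 52.286162443767886, 'cx': 311.96465769109034, 'cy': 228.28868935561997, 'eye': array([0.42183347, 0.06863623, 1.27739998]), 'attitude': array([-3.04124187,  0.00355981, -1.56063414])} 0.99619140625
wrist {'vfov': 65.70646984690485, 'cx': 322.5950126957059, 'cy': 238.42783394656018, 'eye': array([0.15633366, 0.60837066, 0.37268453]), 'attitude': array([2.86943479e+00, 2.00351889e-03, 1.21128652e+00])} 0.9839029947916667
{'clock': 0.15, 'qpos': array([-1.28121073,  0.5218629 , -0.03632902,  1.59984942,  0.02120325,
        1.02109209, -0.11281271]), 'qd': array([ 0.00039381, -0.00371662, -0.00202211, -0.00273241,  0.00052693,
       -0.00050549,  0.00218021]), 'joint_efforts': array([ 2.57308297e-03, -9.27387357e+01,  1.98115200e+00, -3.70056152e+01,
        1.80349586e-02,  6.41767532e-03,  5.51183845e-06]), 'position': array([0.21998863, 0.58474991, 0.23087667]), 'tool_rot': array([-3.14076783e+00,  5.63736777e-05,  2.78178463e+00]), 'force': array([-0.0224555 , -0.18953892, -1.35786356]), 'moment': array([-0.00281551, -0.05291745,  0.00044008]), 'finger_force': 0.0, 'grip_width': 0.08552285336119071}
```

View pics/top0.png

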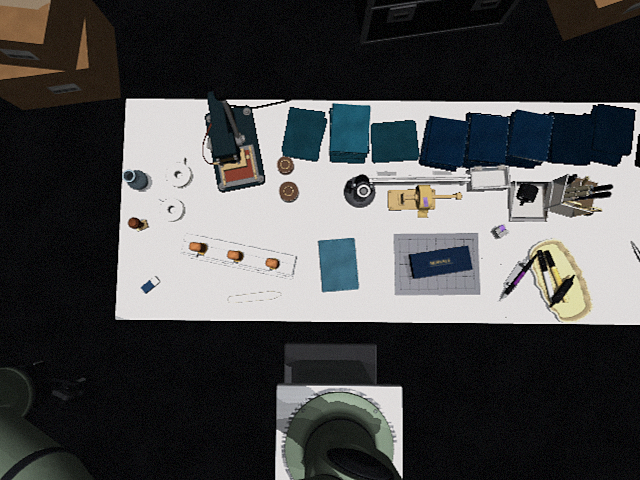

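View pics/side0.png

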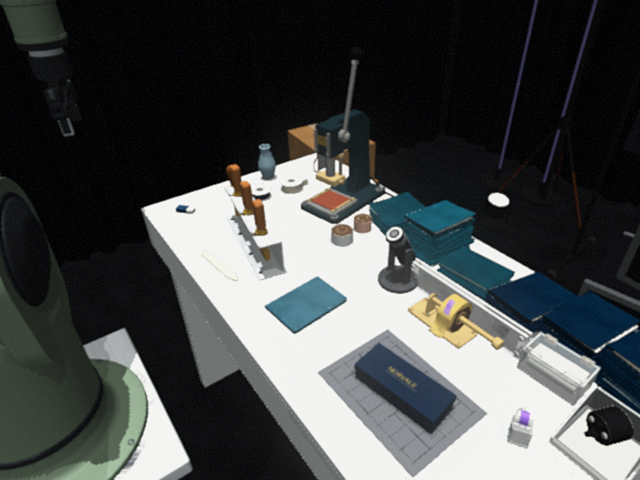

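The top view shows the navy box with text on the mat at (441,262), with the teal cover waiting at (338,265), so the short-headed typeholder is wanted. The handles are at about (197,246), (235,255) and (272,264), and the scope is at (360,190). I'll enlarge the rack and scope.

Add to h.py:
```python
def cam(c):
    return (240/np.tan(np.radians(c['vfov'])/2), R.from_euler('xyz',c['attitude']).as_matrix(), np.array(c['eye']))
def ray(c,u,v,fish=False):
    f,M,e=cam(c); x,y=(u-c['cx'])/f,(v-c['cy'])/f
    if fish:
        r=np.hypot(x,y)+1e-12; d=np.array([np.sin(r)*x/r,np.sin(r)*y/r,np.cos(r)])
    else: d=np.array([x,y,1.])
    return d
def pt(c,d,u,v,fish=False):
    f,M,e=cam(c); r=ray(c,u,v,fish); return e+M@(r/r[2]*d[int(round(v)),int(round(u))])
def proj(c,P,fish=False):
    f,M,e=cam(c); q=M.T@(np.asarray(P)-e)
    if fish:
        t=np.arctan2(np.hypot(q[0],q[1]),q[2]); n=np.hypot(q[0],q[1])+1e-12
        return np.array([c['cx']+f*t*q[0]/n,c['cy']+f*t*q[1]/n])
    return np.array([c['cx']+f*q[0]/q[2],c['cy']+f*q[1]/q[2]])
def tri(obs):
    A=np.zeros((3,3));b=np.zeros(3)
    for c,u,v,fi in obs:
        f,M,e=cam(c); r=M@ray(c,u,v,fi); r/=np.linalg.norm(r); P=np.eye(3)-np.outer(r,r); A+=P;b+=P@e
    return np.linalg.solve(A,b)
def cloud(c,d,fish=False):
    v,u=np.mgrid[0:480,0:640]; f,M,e=cam(c); x,y=(u-c['cx'])/f,(v-c['cy'])/f
    if fish:
        r=np.hypot(x,y)+1e-12; t=np.tan(np.minimum(r,1.5))/r; x,y=x*t,y*t
    return e+(np.stack([x,y,np.ones_like(x)],-1)*d[...,None])@M.T
```

Run:
```python
from h import *
d,c=load('top0')
for n,p in dict(h1=(197,246),h2=(235,255),h3=(272,264),tl=(187,234),tr=(297,256),br=(293,279),bl=(182,254),lens=(364,190),foot=(350,200),box=(440,262),cov=(338,265),mat=(400,290),table=(320,300)).items(): print(n,pt(c,d,*p).round(4))
s=cv2.imread('pics/side0.png'); t=cv2.imread('pics/top0.png')
a=cv2.resize(s[155:285,215:305],None,fx=4,fy=4,interpolation=cv2.INTER_CUBIC)
b=cv2.resize(s[215:300,370:425],None,fx=6,fy=6,interpolation=cv2.INTER_CUBIC)
o=np.zeros((530,720,3),np.uint8); o[:a.shape[0],:a.shape[1]]=a; o[:b.shape[0],380:380+b.shape[1]]=b
cv2.imwrite('pics/c1.png',o)
a=cv2.resize(t[225:290,175:305],None,fx=6,fy=6,interpolation=cv2.INTER_CUBIC);cv2.imwrite('pics/c2.png',a)
```

```text
h1 [0.4909 0.3365 0.1607]
h2 [0.4712 0.2488 0.1612]
h3 [0.4516 0.1642 0.1588]
tl [0.5248 0.3802 0.0846]
tr [0.4772 0.1127 0.0033]
br [ 0.4175  0.1225 -0.0022]
bl [0.4795 0.4134 0.0008]
lens [ 0.6302 -0.049   0.1285]
foot [ 0.6239 -0.024   0.0162]
box [ 0.4643 -0.2518  0.0318]
cov [0.4548 0.0059 0.005 ]
mat [ 0.392  -0.1545  0.004 ]
table [0.3642 0.0518 0.0012]
```

View pics/c1.png

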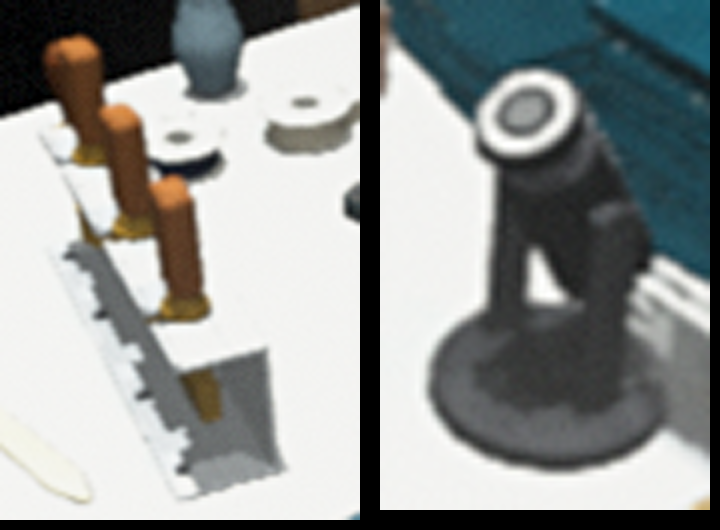

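View pics/c2.png

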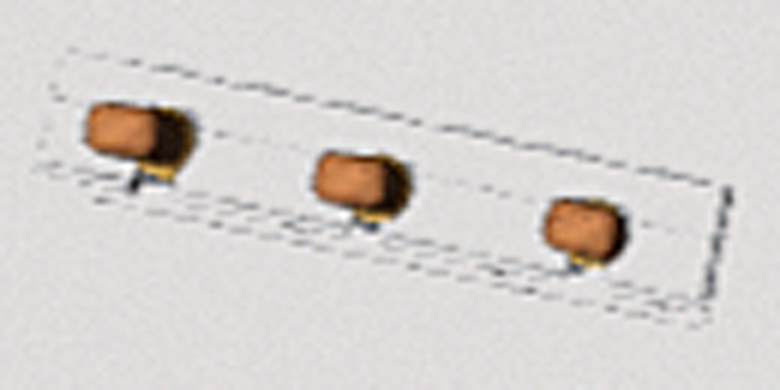

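The handle bases are visible in the crops, but the heads are hidden. The rack yaw is about -0.22. I'll move the wrist camera in front of the rack, tilted, to see the heads, and work out the needed shift.

Add to h.py:
```python
def mat(fwd_yaw,tilt):
    u=np.array([np.cos(fwd_yaw),np.sin(fwd_yaw),0]);Z=np.array([0,0,1.])
    z=np.sin(tilt)*u-np.cos(tilt)*Z; y=np.cos(tilt)*u+np.sin(tilt)*Z
    return np.stack([np.cross(y,z),y,z],1)
def go(P,M,cmdpose=None):
    s=bot.observe(); p=s['position']; T=R.from_euler('xyz',s['tool_rot']).as_matrix()
    if cmdpose is not None: p,T=cmdpose
    print('shift',(T.T@(np.array(P)-p)).round(4),'rot',R.from_matrix(T.T@M).as_rotvec().round(4))
```

Run:
```python
from h import *
go([0.36,0.275,0.19],mat(-0.224,0.45))
```

```text
shift [-0.2401 -0.2406  0.0411] rot [-0.3702 -0.3218  1.4091]
```

The manual's scale: shifts go in shares of 600 mm and turns go in shares of 180 degrees. Converting my numbers, -0.15 m / 0.6 = -0.25, -0.12 m / 0.6 = -0.2, 0.88 rad / 3.1416 = 0.2801.

Emit:
nudge_tcp(
  rows=[
    {"jaw":0.085,"x":-0.05,"y":-0.05,"z":0.0083,"drx":-0.0146,"dry":-0.0127,"drz":0.056},
    {"jaw":0.085,"x":-0.1,"y":-0.1,"z":0.0167,"drx":-0.0293,"dry":-0.0255,"drz":0.112},
    {"jaw":0.085,"x":-0.15,"y":-0.15,"z":0.025,"drx":-0.0442,"dry":-0.0385,"drz":0.1681},
    {"jaw":0.085,"x":-0.2,"y":-0.2,"z":0.0333,"drx":-0.0589,"dry":-0.0512,"drz":0.2244},
    {"jaw":0.085,"x":-0.25,"y":-0.25,"z":0.0433,"drx":-0.0735,"dry":-0.0637,"drz":0.2801},
  ],
)

```text
clock: 0.78
position: [0.3081, 0.3903, 0.2053]
tool_rot: [2.854, 0.077, 1.878]
force: [-0.3, 0.9, -0.3]
grip_width: 0.0851
finger_force: 0.0
```

Run:
```python
from h import *
go([0.36,0.275,0.19],mat(-0.224,0.45))
```

```text
shift [-0.1241  0.007   0.028 ] rot [-0.1384 -0.1217  0.5226]
```

To row units: -0.124 m / 0.6 = -0.2067, -0.08 m / 0.6 = -0.1333, 0.522 rad / 3.1416 = 0.1662.

Emit:
nudge_tcp(
  rows=[
    {"jaw":0.085,"x":-0.0667,"y":0.0033,"z":0.0167,"drx":-0.0146,"dry":-0.0127,"drz":0.0554},
    {"jaw":0.085,"x":-0.1333,"y":0.0067,"z":0.0333,"drx":-0.0293,"dry":-0.0255,"drz":0.1108},
    {"jaw":0.085,"x":-0.2067,"y":0.0117,"z":0.0467,"drx":-0.0439,"dry":-0.0388,"drz":0.1662},
    {"jaw":0.085,"x":-0.2067,"y":0.0117,"z":0.0467,"drx":-0.0439,"dry":-0.0388,"drz":0.1662},
  ],
)

```text
clock: 1.27
position: [0.3603, 0.2747, 0.1898]
tool_rot: [2.692, 0.004, 1.349]
force: [-0.9, 0.9, -0.1]
grip_width: 0.0852
finger_force: 0.0
```

Run:
```python
from h import *
go([0.36,0.275,0.19],mat(-0.224,0.45))
im,d,c=shot('wrist','w1'); print(c)
```

```text
shift [ 0.0002 -0.0002 -0.0004] rot [-0.0004  0.0027  0.0037]
{'vfov': 65.70646984690485, 'cx': 322.5950126957059, 'cy': 238.42783394656018, 'eye': array([0.31479312, 0.35473445, 0.31721448]), 'attitude': array([ 2.86412849, -0.44978853, -0.219016  ])}
```

View pics/w1.png

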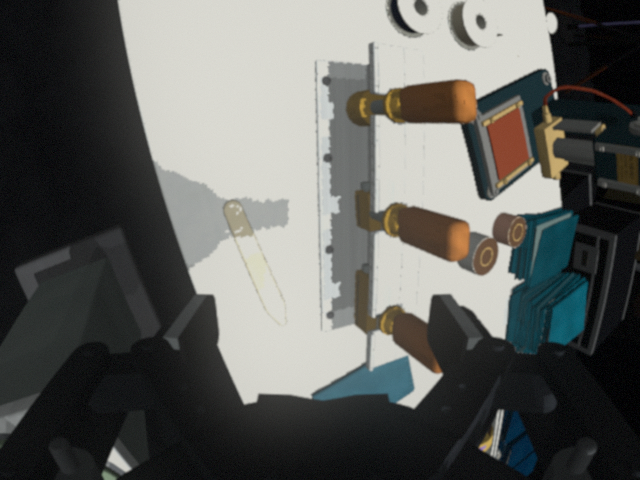

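Wrist view: the left holder (top of picture, head at (358,108)) has the round head. The middle holder's head spans rows 186–230 at column 362, and the right one's spans rows 268–332 at column 362. So the middle holder looks short and the right one long. I'll check this metrically with depth.

Run:
```python
from h import *
a=-0.224; ux=np.array([np.cos(a),np.sin(a)]); uy=np.array([-np.sin(a),np.cos(a)]); o=np.array([.4712,.2488])
def col(im): 
    h=cv2.cvtColor(im,cv2.COLOR_BGR2HSV).astype(int); return (h[...,0]<25)&(h[...,1]>90)&(h[...,2]>35)
for f in ['w1','side0','top0']:
    d,c=load(f); im=cv2.imread(f'pics/{f}.png'); C=cloud(c,d,f[0]=='w'); m=col(im)&(d>0)
    P=C[m]; r=np.stack([(P[:,:2]-o)@ux,(P[:,:2]-o)@uy,P[:,2]],1)
    for n,y0 in (('right',-.088),('mid',0),('left',.09)):
        for lo,hi in ((.026,.058),(.1,.155),(.156,.17)):
            k=(abs(r[:,1]-y0)<.045)&(abs(r[:,0])<.03)&(r[:,2]>lo)&(r[:,2]<hi)
            if k.sum()>8: q=r[k]; print(f,n,lo,k.sum(),'min',np.percentile(q,3,axis=0).round(4),'max',np.percentile(q,97,axis=0).round(4),'med',np.median(q,0).round(4))
    # plate
    P=C[(d>0)]; r=np.stack([(P[:,:2]-o)@ux,(P[:,:2]-o)@uy,P[:,2]],1)
    k=(abs(r[:,2]-.083)<.009)&(abs(r[:,0])<.045)&(abs(r[:,1])<.16); q=r[k]
    print(f,'plate',k.sum(),np.percentile(q,1,axis=0).round(4),np.percentile(q,99,axis=0).round(4),np.median(q[:,2]))
    for s in (1,-1):
        e=q[abs(q[:,1])<.13]
        xs=[np.percentile(e[abs(e[:,1]-y)<.02][:,0],97 if s>0 else 3) if (abs(e[:,1]-y)<.02).sum()>20 else np.nan for y in np.arange(-.12,.13,.04)]
        print('edge',s,np.round(xs,4))
```

```text
w1 right 0.026 96 min [-0.0026 -0.1097  0.0543] max [ 0.0066 -0.0968  0.0565] med [ 0.0012 -0.1042  0.0553]
w1 right 0.1 721 min [-0.0076 -0.0932  0.1127] max [-0.0009 -0.0723  0.1539] med [-0.0065 -0.0814  0.1357]
w1 right 0.156 45 min [-0.0065 -0.0961  0.1562] max [-0.0027 -0.0854  0.1591] med [-0.0047 -0.0922  0.1577]
w1 mid 0.026 260 min [-0.0068 -0.0108  0.0414] max [0.0051 0.0196 0.0563] med [-0.0044 -0.0025  0.0534]
w1 mid 0.1 1626 min [-0.0103 -0.0044  0.1046] max [-0.0021  0.0178  0.1544] med [-0.009   0.0095  0.1355]
w1 mid 0.156 677 min [-0.0085 -0.0066  0.1564] max [0.0073 0.0161 0.16  ] med [-0.0023  0.0053  0.1586]
w1 left 0.026 650 min [-0.0167  0.0826  0.0371] max [0.0016 0.1059 0.0562] med [-0.013   0.0954  0.0541]
w1 left 0.1 2010 min [-0.0121  0.0815  0.1037] max [-0.0076  0.1048  0.1541] med [-0.0106  0.093   0.1325]
w1 left 0.156 755 min [-0.0101  0.0823  0.1562] max [0.0058 0.1052 0.16  ] med [-0.0041  0.0934  0.1585]
w1 plate 12625 [-0.024  -0.1294  0.0808] [0.0289 0.1395 0.0907] 0.08449544492237254
edge 1 [0.0184 0.0297 0.0283 0.0248 0.0267 0.0253 0.0236]
edge
[... 1287 characters left out ...]
.0947  0.1565] max [ 0.0097 -0.0731  0.1626] med [ 0.002  -0.0828  0.1593]
top0 mid 0.1 19 min [-0.0098 -0.0071  0.1099] max [0.0088 0.0012 0.1547] med [ 0.     -0.0051  0.1449]
top0 mid 0.156 75 min [-0.0087 -0.0053  0.1563] max [0.0078 0.0167 0.1644] med [-0.0006  0.0055  0.1597]
top0 left 0.1 24 min [-0.0112  0.0828  0.1069] max [0.0071 0.105  0.1543] med [-0.0011  0.084   0.1383]
top0 left 0.156 73 min [-0.0102  0.0845  0.1563] max [0.0059 0.1063 0.1635] med [-0.0024  0.0944  0.1597]
top0 plate 1864 [-0.0232 -0.1283  0.0799] [0.0296 0.1427 0.0912] 0.0856531237246444
edge 1 [0.0301 0.0297 0.0281 0.0277 0.0261 0.0253 0.0246]
edge -1 [-0.0178 -0.0184 -0.0197 -0.0201 -0.0218 -0.0222 -0.0242]
```

Run:
```python
from h import *
a=-0.198; ux=np.array([np.cos(a),np.sin(a)]); uy=np.array([-np.sin(a),np.cos(a)]); o=np.array([.4712,.2488])
d,c=load('w1'); f,M,e=cam(c); n=np.array([*ux,0])
for name,yy,pts in (('left',.09,[(350,92),(350,125)]),('mid',0,[(361,186),(361,231)]),('right',-.09,[(361,268),(361,332)])):
    for p in pts:
        r=M@ray(c,*p,True); q0=np.array([*(o-.006*ux),0]); t=((q0-e)@n)/(r@n); P=e+t*r; print(name,p,'rack y',round((P[:2]-o)@uy,4),'z',P[2].round(4))
im=cv2.imread('pics/w1.png'); h=cv2.cvtColor(im,cv2.COLOR_BGR2HSV).astype(int); m=(h[...,0]<25)&(h[...,1]>90)&(h[...,2]>35)&(d>0)
C=cloud(c,d,True); P=C[m]; r=np.stack([(P[:,:2]-o)@ux,(P[:,:2]-o)@uy,P[:,2]],1)
for y0 in (-.085,.004,.09):
    k=(abs(r[:,1]-y0)<.008)&(abs(r[:,0])<.03)&(r[:,2]>.11)&(r[:,2]<.145); q=r[k]
    A=np.c_[q[:,1],q[:,2],np.ones(len(q))]; s=np.linalg.lstsq(A,q[:,0],rcond=None)[0]; print('handle plane slope dx/dy',s.round(3),len(q),'x at y0,z.13',(s@[y0,.13,1]).round(4), 'mean y',q[:,1].mean().round(4))
s=cv2.imread('pics/side0.png'); t=cv2.imread('pics/top0.png')
A=cv2.resize(s[218:298,370:425],(385,560),interpolation=cv2.INTER_CUBIC); B=cv2.resize(t[170:215,335:385],(400,360),interpolation=cv2.INTER_CUBIC)
O=np.zeros((560,795,3),np.uint8); O[:,:385]=A; O[:360,395:]=B; cv2.imwrite('pics/c3.png',O)
for f in('side0','top0'):
    d,c=load(f); C=cloud(c,d); k=(abs(C[...,0]-.66)<.08)&(abs(C[...,1]+.045)<.06)&(C[...,2]>.012)&(C[...,2]<.2)&(d>0); q=C[k]
    print(f,k.sum(),q[:,2].max()); 
    for lo,hi in ((.012,.022),(.04,.085),(.115,.14)):
        w=q[(q[:,2]>lo)&(q[:,2]<hi)]; 
        if len(w): print(lo,len(w),w.min(0).round(3),w.max(0).round(3),w.mean(0).round(4))
```

```text
left (350, 92) rack y 0.109 z 0.0263
left (350, 125) rack y 0.0791 z 0.0254
mid (361, 186) rack y 0.0258 z 0.0436
mid (361, 231) rack y -0.0147 z 0.044
right (361, 268) rack y -0.0498 z 0.0448
right (361, 332) rack y -0.1167 z 0.0476
handle plane slope dx/dy [ 0.027 -0.009 -0.005] 336 x at y0,z.13 -0.0089 mean y -0.0836
handle plane slope dx/dy [-0.06  -0.004 -0.008] 583 x at y0,z.13 -0.0092 mean y 0.0052
handle plane slope dx/dy [-0.137 -0.003  0.005] 838 x at y0,z.13 -0.008 mean y 0.09
side0 2761 0.13465693041057114
0.012 722 [ 0.607 -0.105  0.012] [ 0.74  -0.001  0.022] [ 0.6611 -0.0546  0.0147]
0.04 984 [ 0.63  -0.105  0.04 ] [0.74  0.015 0.085] [ 0.6939 -0.048   0.0601]
0.115 253 [ 0.614 -0.068  0.115] [ 0.649 -0.033  0.135] [ 0.6296 -0.0535  0.125 ]
top0 1201 0.1369297194309036
0.012 328 [ 0.609 -0.104  0.012] [0.74  0.013 0.022] [ 0.6726 -0.0387  0.0149]
0.04 318 [ 0.637 -0.105  0.04 ] [0.74  0.014 0.085] [ 0.6998 -0.0499  0.0573]
0.115 186 [ 0.615 -0.062  0.115] [ 0.654 -0.03   0.137] [ 0.6322 -0.0456  0.1253]
```

View pics/c3.png

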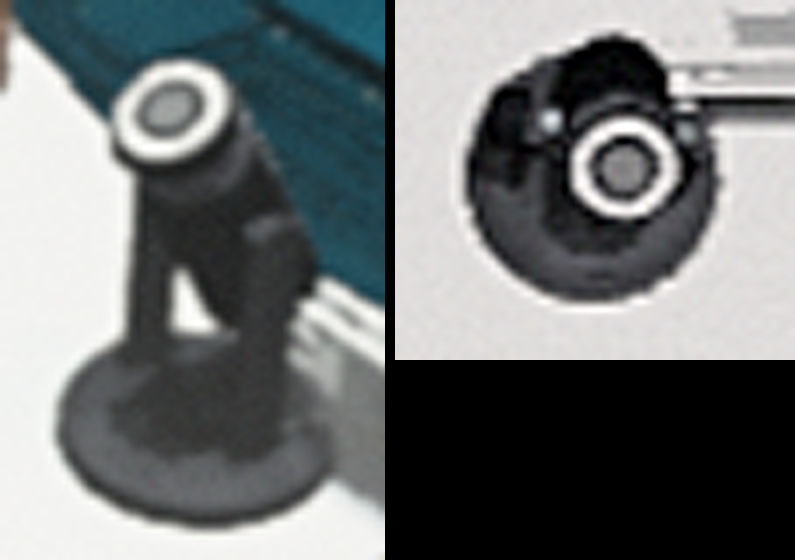

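The middle holder's head plus screw spans 40 mm, so it is the short one. The right one spans 67 mm and is the long one. In the scope crop, the ring centre is at side pixel (394.5,233.6) and top pixel (363.6,190.9). The yoke arm tops are at top pixels (354.4,185.0) and (371.5,186.3).

Run:
```python
from h import *
ds,cs=load('side0'); dt,ct=load('top0')
L=tri([(cs,394.5,233.6,False),(ct,363.6,190.9,False)]); print('lens',L.round(4), 'reproj',proj(cs,L),proj(ct,L))
def onz(c,u,v,z):
    f,M,e=cam(c); r=M@ray(c,u,v); return e+r*(z-e[2])/r[2]
a,b=onz(ct,354.4,185,.097),onz(ct,371.5,186.3,.097); d=a-b; print('yoke',a.round(4),b.round(4),'yaw',np.arctan2(-d[0],d[1]))
m=(a+b)/2; print('axle-lens horiz',m-L)
for f,c,d in(('side0',cs,ds),('top0',ct,dt)):
    im=cv2.imread(f'pics/{f}.png'); C=cloud(c,d); k=(np.linalg.norm(C-L,axis=-1)<.02)&(im.min(-1)>130)&(d>0)
    k2=(np.linalg.norm(C-L,axis=-1)<.015)&(d>0)
    for kk in(k,k2):
        q=C[kk]; 
        if len(q)>9:
            mu=np.median(q,0); n=np.linalg.svd(q-mu)[2][2]; n*=np.sign(n[2]); print(f,len(q),mu.round(4),n.round(3),'lean',np.arccos(n[2]).round(3),'yaw',np.arctan2(-n[1],-n[0]).round(3))
a=-.224; hx=np.array([np.cos(a),np.sin(a)]);hy=np.array([-np.sin(a),np.cos(a)])
print('holder axis',np.array([.4712,.2488])-.0003*hx+.0045*hy)
```

```text
lens [ 0.63   -0.0493  0.1249] reproj [393.68919841 233.73435525] [364.00131996 190.38088605]
yoke [ 0.6481 -0.0287  0.097 ] [ 0.6453 -0.0705  0.097 ] yaw -0.06753116663830308
axle-lens horiz [ 0.01674379 -0.00028811 -0.02791601]
side0 153 [ 0.6289 -0.0494  0.1267] [-0.456  0.041  0.889] lean 0.476 yaw -0.089
side0 144 [ 0.6288 -0.0493  0.1269] [-0.462  0.037  0.886] lean 0.482 yaw -0.08
top0 84 [ 0.6284 -0.0474  0.126 ] [-0.484  0.074  0.872] lean 0.512 yaw -0.151
top0 115 [ 0.6302 -0.0489  0.1267] [-0.471  0.022  0.882] lean 0.491 yaw -0.046
holder axis [0.47190709 0.25325421]
```

Run:
```python
from h import *
go([0.472,0.2535,0.195],mat(-0.14,0))
```

```text
shift [0.0017 0.1051 0.0451] rot [ 0.4485  0.0208 -0.0755]
```

To row units: 0.105 m / 0.6 = 0.175, 0.07 m / 0.6 = 0.1167, 0.4485 rad / 3.1416 = 0.1428.

Emit:
nudge_tcp(
  rows=[
    {"jaw":0.06,"y":0.0583,"z":0.025,"drx":0.0477,"dry":0.0022,"drz":-0.008},
    {"jaw":0.06,"x":0.0017,"y":0.1167,"z":0.05,"drx":0.0955,"dry":0.0045,"drz":-0.0159},
    {"jaw":0.06,"x":0.0028,"y":0.175,"z":0.075,"drx":0.1428,"dry":0.0067,"drz":-0.024},
    {"jaw":0.06,"x":0.0028,"y":0.175,"z":0.075,"drx":0.1428,"dry":0.0067,"drz":-0.024},
  ],
)

```text
clock: 1.82
position: [0.4486, 0.2582, 0.1919]
tool_rot: [2.985, 0.043, 1.395]
force: [-0.3, 1.6, -0.5]
grip_width: 0.0602
finger_force: 0.0
```

Run:
```python
from h import *
go([0.472,0.2535,0.115],mat(-0.14,0))
im,d,c=shot('wrist','w2')
im=cv2.imread('pics/w2.png'); h=cv2.cvtColor(im,cv2.COLOR_BGR2HSV).astype(int); m=(h[...,0]<25)&(h[...,1]>90)&(h[...,2]>35)&(d>0)
C=cloud(c,d,True); a=-.14; ux=np.array([np.cos(a),np.sin(a)]); uy=np.array([-np.sin(a),np.cos(a)])
P=C[m]; r=np.stack([(P[:,:2]-[.472,.2535])@ux,(P[:,:2]-[.472,.2535])@uy,P[:,2]],1)
for lo,hi in((.1,.15),(.156,.17)):
    q=r[(abs(r[:,0])<.03)&(abs(r[:,1])<.035)&(r[:,2]>lo)&(r[:,2]<hi)]; print(len(q),np.percentile(q,3,axis=0).round(4),np.percentile(q,97,axis=0).round(4),np.median(q,0).round(4))
    if hi>.16: print(cv2.minAreaRect((q[:,:2]*1000).astype(np.float32)))
```

```text
shift [0.0028 0.0116 0.0797] rot [ 0.1558  0.046  -0.0326]
53 [-0.0091  0.0023  0.1035] [0.0049 0.0134 0.1471] [-0.0038  0.0128  0.117 ]
1303 [-0.0073 -0.0103  0.1564] [0.0081 0.0114 0.1602] [-0.      0.0015  0.1587]
((0.22992992401123047, 0.44376468658447266), (17.374284744262695, 24.701257705688477), 2.522947072982788)
```

View pics/w2.png

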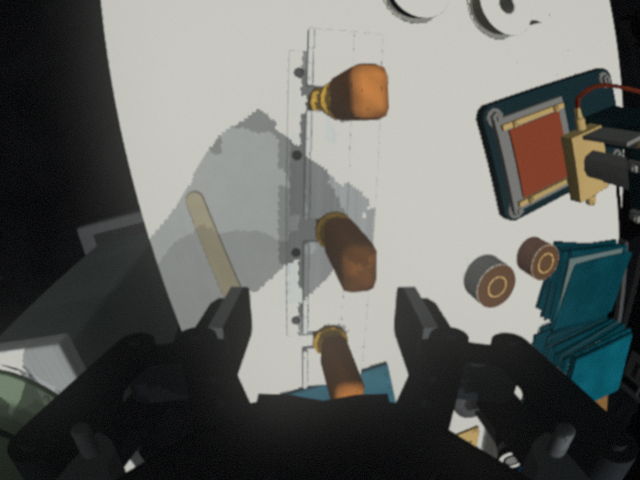

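The view shows the middle handle at (350,255) between the open fingers. Depth confirms its axis to within 1 mm. I'll finish levelling above it.

To row units: 0.024 m / 0.6 = 0.04, 0.012 m / 0.6 = 0.02, 0.157 rad / 3.1416 = 0.05.

Emit:
nudge_tcp(
  rows=[
    {"jaw":0.06,"x":0.0033,"y":0.02,"z":0.005,"drx":0.0255,"dry":0.008,"drz":-0.0032},
    {"jaw":0.06,"x":0.005,"y":0.04,"drx":0.05,"dry":0.0146,"drz":-0.0064},
    {"jaw":0.06,"x":0.005,"y":0.04,"drx":0.05,"dry":0.0146,"drz":-0.0064},
  ],
)

```text
clock: 2.25
position: [0.4738, 0.2551, 0.1956]
tool_rot: [3.139, -0.0, 1.413]
force: [-0.2, 0.3, 0.2]
grip_width: 0.0603
finger_force: 0.0
```

Run:
```python
from h import *
go([0.472,0.254,0.115],mat(-0.11,0))
```

```text
shift [-0.0014 -0.0018  0.0806] rot [ 0.0027 -0.0003 -0.0482]
```

To row units: 0.081 m / 0.6 = 0.135, 0.06 m / 0.6 = 0.1, -0.048 rad / 3.1416 = -0.0153.

Emit:
nudge_tcp(
  rows=[
    {"jaw":0.06,"x":-0.0023,"y":-0.0033,"z":0.05,"drx":0.001,"drz":-0.0153},
    {"jaw":0.06,"x":-0.0023,"y":-0.0033,"z":0.1,"drx":0.001,"drz":-0.0153},
    {"jaw":0.06,"x":-0.0023,"y":-0.0033,"z":0.135,"drx":0.001,"drz":-0.0153},
    {"jaw":0.06,"x":-0.0023,"y":-0.0033,"z":0.135,"drx":0.001,"drz":-0.0153},
  ],
)

```text
clock: 2.75
position: [0.4687, 0.2549, 0.1133]
tool_rot: [-3.14, 0.003, 1.464]
force: [0.2, -0.7, -0.5]
grip_width: 0.0601
finger_force: 0.0
```

Emit:
nudge_tcp(
  rows=[
    {"jaw":0.01},
    {"jaw":0.01},
    {"jaw":0.01},
    {"jaw":0.01},
    {"jaw":0.01},
  ],
  squeeze=60,
)

```text
clock: 3.38
position: [0.4701, 0.2546, 0.1147]
tool_rot: [-3.142, 0.001, 1.462]
force: [-1.8, 0.7, 6.8]
grip_width: 0.0193
finger_force: 64.7
```

To row units: -0.012 m / 0.6 = -0.02, -0.006 m / 0.6 = -0.01.

Emit:
nudge_tcp(
  rows=[
    {"jaw":0.01,"z":-0.01},
    {"jaw":0.01,"z":-0.02},
    {"jaw":0.01,"z":-0.02},
  ],
)

```text
clock: 3.75
position: [0.4702, 0.2546, 0.1268]
tool_rot: [3.141, 0.001, 1.462]
force: [-0.3, 0.6, -2.6]
grip_width: 0.0193
finger_force: 63.4
```

Emit:
nudge_tcp(
  rows=[
    {"jaw":0.01,"x":0.0025,"y":-0.0283},
    {"jaw":0.01,"x":0.005,"y":-0.0567},
    {"jaw":0.01,"x":0.0075,"y":-0.0833},
    {"jaw":0.01,"x":0.009,"y":-0.1033},
    {"jaw":0.01,"x":0.009,"y":-0.1033},
  ],
)

```text
clock: 4.38
position: [0.4081, 0.2669, 0.1264]
tool_rot: [-3.141, 0.001, 1.463]
force: [0.2, -0.6, -0.9]
grip_width: 0.0189
finger_force: 63.3
```

To row units: -0.18 m / 0.6 = -0.3, -0.16 m / 0.6 = -0.2667.

Emit:
nudge_tcp(
  rows=[
    {"jaw":0.01,"z":-0.0667},
    {"jaw":0.01,"z":-0.1333},
    {"jaw":0.01,"z":-0.2},
    {"jaw":0.01,"z":-0.2667},
    {"jaw":0.01,"z":-0.3},
  ],
)

```text
clock: 5.0
position: [0.4099, 0.2668, 0.3084]
tool_rot: [3.14, -0.001, 1.461]
force: [0.4, -0.9, -2.7]
grip_width: 0.0192
finger_force: 63.4
```

Run:
```python
from h import *
go([0.535,-0.045,0.305],mat(-0.07,0.485))
```

```text
shift [-0.2963  0.1584  0.0035] rot [-0.4836  0.009  -0.0387]
```

To row units: -0.185 m / 0.6 = -0.3083, -0.148 m / 0.6 = -0.2467, -0.3 rad / 3.1416 = -0.0955.

Emit:
nudge_tcp(
  rows=[
    {"jaw":0.01,"x":-0.0617,"y":0.0333,"drx":-0.0191,"drz":-0.0016},
    {"jaw":0.01,"x":-0.1233,"y":0.0667,"drx":-0.0382,"dry":0.0006,"drz":-0.0032},
    {"jaw":0.01,"x":-0.185,"y":0.1,"z":0.0017,"drx":-0.0573,"dry":0.001,"drz":-0.0045},
    {"jaw":0.01,"x":-0.2467,"y":0.1333,"z":0.0033,"drx":-0.0764,"dry":0.0013,"drz":-0.006},
    {"jaw":0.01,"x":-0.3083,"y":0.1667,"z":0.0033,"drx":-0.0955,"dry":0.0016,"drz":-0.0076},
  ],
)

```text
clock: 5.62
position: [0.489, 0.0703, 0.3047]
tool_rot: [2.84, 0.0, 1.486]
force: [0.3, -0.6, -2.6]
grip_width: 0.0192
finger_force: 63.5
```

Run:
```python
from h import *
go([0.535,-0.045,0.305],mat(-0.07,0.485))
```

```text
shift [-0.111   0.0532  0.0163] rot [-0.1831  0.0057 -0.0136]
```

To row units: -0.111 m / 0.6 = -0.185, -0.074 m / 0.6 = -0.1233, -0.183 rad / 3.1416 = -0.0583.

Emit:
nudge_tcp(
  rows=[
    {"jaw":0.01,"x":-0.0617,"y":0.03,"z":0.0083,"drx":-0.0191,"dry":0.0006,"drz":-0.0016},
    {"jaw":0.01,"x":-0.1233,"y":0.06,"z":0.0183,"drx":-0.0382,"dry":0.0013,"drz":-0.0032},
    {"jaw":0.01,"x":-0.185,"y":0.0883,"z":0.0267,"drx":-0.0583,"dry":0.0019,"drz":-0.0045},
    {"jaw":0.01,"x":-0.185,"y":0.0883,"z":0.0267,"drx":-0.0583,"dry":0.0019,"drz":-0.0045},
    {"jaw":0.01,"x":-0.185,"y":0.0883,"z":0.0267,"drx":-0.0583,"dry":0.0019,"drz":-0.0045},
  ],
)

```text
clock: 6.25
position: [0.5342, -0.0433, 0.3049]
tool_rot: [2.659, -0.0, 1.501]
force: [-0.6, 0.5, -1.1]
grip_width: 0.0192
finger_force: 63.5
```

Run:
```python
from h import *
go([0.561,-0.0444,0.256],mat(-0.07,0.485))
im,d,c=shot('wrist','w3'); im2,d2,c2=shot('side','s3')
L=np.array([.6295,-.0492,.126]); print(proj(c,L,True),proj(c2,L))
o=np.zeros((480,800,3),np.uint8); o[:,:400]=im[:,150:550]; o[:480,400:]=cv2.resize(im2[80:272,330:490],(400,480),interpolation=cv2.INTER_CUBIC); cv2.imwrite('pics/c4.png',o)
```

```text
shift [0.0008 0.0011 0.0557] rot [-0.0029 -0.0004  0.0001]
[324.71211152 208.27220698] [393.4920967  233.31710104]
```

View pics/c4.png

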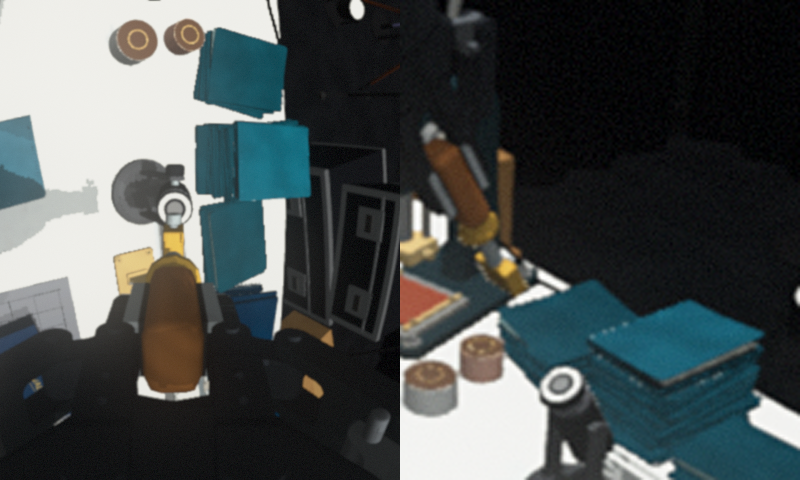

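Wrist view: the lens ring is centred at (325,208), matching the predicted (324.7,208.3). The holder sits straight in the fingers. Next I'll advance along the lens axis.

To row units: 0.0555 m / 0.6 = 0.0925, 0.042 m / 0.6 = 0.07, -0.003 rad / 3.1416 = -0.001.

Emit:
nudge_tcp(
  rows=[
    {"jaw":0.01,"z":0.0233},
    {"jaw":0.01,"y":0.0017,"z":0.0467},
    {"jaw":0.01,"x":0.0017,"y":0.0017,"z":0.07,"drx":-0.0006},
    {"jaw":0.01,"x":0.0017,"y":0.0017,"z":0.0925,"drx":-0.001},
    {"jaw":0.01,"x":0.0017,"y":0.0017,"z":0.0925,"drx":-0.001},
  ],
)

```text
clock: 6.98
position: [0.5607, -0.0435, 0.2554]
tool_rot: [2.658, 0.0, 1.503]
force: [-0.6, -0.2, -1.5]
grip_width: 0.0193
finger_force: 63.4
```

Run:
```python
from h import *
go([0.561,-0.0444,0.256],mat(-0.07,0.485))
im,d,c=shot('wrist','w4'); im2,d2,c2=shot('side','s4')
L=np.array([.6295,-.0492,.126]); s=bot.observe(); T=R.from_euler('xyz',s['tool_rot']).as_matrix(); p=s['position']
M=mat(-.07,.485); n=-M[:,2]; 
# brass / handle points of held holder, in lens frame (x=tool y axis dir, y=tool x dir, z=n)
h=cv2.cvtColor(im2,cv2.COLOR_BGR2HSV).astype(int); C=cloud(c2,d2); m=(h[...,0]<30)&(h[...,1]>90)&(h[...,2]>40)&(d2>0)
q=(C[m]-L)@np.stack([M[:,1],M[:,0],n],1); q=q[(abs(q[:,0])<.03)&(abs(q[:,1])<.04)&(q[:,2]>.03)&(q[:,2]<.2)]
print(len(q),'z pct',np.percentile(q[:,2],[0,2,5,98]).round(4))
for lo in np.arange(.055,.19,.01):
    w=q[(q[:,2]>=lo)&(q[:,2]<lo+.01)]
    if len(w)>4: print(lo.round(3),len(w),w.min(0).round(4)[:2],w.max(0).round(4)[:2],np.median(w,0).round(4)[:2])
for k in (0,.06): print('proj axis pt',k,proj(c2,L+k*n))
b=cv2.resize(im2[160:260,350:430],(480,600),interpolation=cv2.INTER_CUBIC); cv2.imwrite('pics/c5.png',b)
```

```text
shift [-0.0009  0.0006 -0.0004] rot [-0.0012 -0.0006  0.0017]
608 z pct [0.0664 0.0721 0.0783 0.1937]
0.065 20 [-0.0057 -0.0194] [0.0048 0.0039] [-0.0006 -0.0174]
0.075 41 [-0.0067 -0.0192] [0.005  0.0082] [-0.0051 -0.0169]
0.085 59 [-0.0066 -0.0196] [0.0055 0.016 ] [-0.0022 -0.0103]
0.115 65 [-0.013  -0.0156] [0.0122 0.0018] [-0.0028 -0.0101]
0.125 39 [-0.0105 -0.0138] [0.0068 0.0006] [-0.0044 -0.0094]
0.135 44 [-0.0102 -0.0162] [ 0.0081 -0.0061] [-0.0031 -0.0136]
0.145 50 [-0.0092 -0.0167] [ 0.0098 -0.0095] [-0.0013 -0.0142]
0.155 48 [-0.0088 -0.0161] [ 0.0099 -0.0103] [-0.0006 -0.0139]
0.165 54 [-0.0092 -0.0163] [ 0.0101 -0.0097] [-0.0011 -0.0142]
0.175 56 [-0.0089 -0.0161] [ 0.0104 -0.0077] [-0.0006 -0.0139]
0.185 126 [-0.0111 -0.0158] [0.0113 0.0074] [-0.0008 -0.0086]
proj axis pt 0 [393.4920967  233.31710104]
proj axis pt 0.06 [383.28850435 214.00131427]
```

View pics/c5.png

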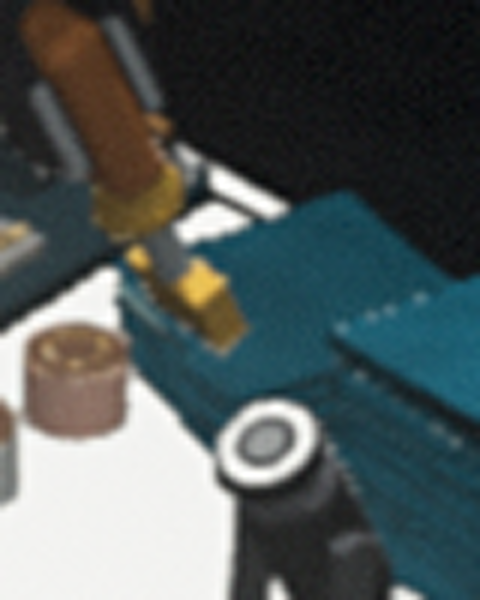

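The side crop shows the head about 60 mm in front of the lens ring, parallel to the glass. The depth check agrees: face at z ≈ 60–65 mm and offsets of 2 mm or less. I'll let it settle and hand in.

To row units: 0.001 m / 0.6 = 0.0017.

Emit:
nudge_tcp(
  rows=[
    {"jaw":0.01,"z":0.0017},
    {"jaw":0.01,"z":0.0017},
    {"jaw":0.01,"z":0.0017},
    {"jaw":0.01,"z":0.0017},
  ],
)

```text
clock: 7.58
position: [0.5613, -0.0441, 0.2553]
tool_rot: [2.656, -0.0, 1.502]
force: [-0.3, -0.3, -2.4]
grip_width: 0.0192
finger_force: 63.4
```

```bash
python3 -c "
from workcell import bot,job
print(abs(bot.observe()['qd']).max(),job.job_done())"
```

```text
the job is handed in; nothing more can be done
0.0032320662592153077 None
```

The gift box lies on the mat, so I took the short-headed typeholder from the middle notch and handed in at 7.6 s with it held still about 60 mm in front of the lens, square and within about 2 mm of its axis; no verdict was returned.

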